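# Fold back the wide trainer unit's dust cover

### The arm

A 6-joint arm with a two-finger parallel gripper is mounted at the origin on the work surface. World frame = base frame: x ahead of the robot, y to its left, z up, the work surface at z = 0. Lengths are in m, angles in degrees, forces in N, time in s.
With the tool pointing down it reaches from about 0.275 to 0.75 m from the base axis. Payload 10.2 kg.
Tool frame: the origin (TCP) lies at the very end of the fingers, on their centre line; the grasp point (between the pads) lies 19 mm behind it; z points along the fingers, y is the line along which they close (so a half turn about z gives the same grasp; the last joint's range is limited). The gripper opens to 88 mm and grips with 3 to 60 N. Pads are 18 mm wide; open, the fingers measure 123 mm over their backs; the gripper's body (75 mm by 187 mm) begins 45 mm behind the grasp point.
Start: joints at [53.835, 17.928, 85.812, -0, 76.261, -12.8], TCP at [0.208, 0.482, 0.239] pointing down, gripper open.
Joint ranges: [-168.41, 168.41], [-55.51, 124.54], [10.69, 146.95], [-70.63, 250.63], [1, 178], [-165.06, 165.06]. Speed limits (degrees/s): [136.94, 136.94, 172.46, 180, 180, 180].

### API

Orientations are given as a 3x3 rotation matrix whose columns are the frame's x, y, z axes.
In Python, from cell import monitor, snapshot, get_calibration, workorder gives the robot as it stands.
- The arm moves only by the tool jog_arm, never from a script. Its argument "motion" is a list that holds one entry, the list of rows, each a list of 7 numbers: the turn, a rotation vector about the world's x, y, z as a fraction of full scale, then the shift along the world's x, y, z as a fraction of full scale, then the opening, from 0 (shut) to 1 (fully open). A call has exactly 8 rows; each row is the pose to reach, as a shift and turn from the pose commanded when the call began; what a row does not reach only later rows make up. Full scale, the value 1, is 0.4 m for a shift and pi/2 rad for a turn. A row lasts 1/8 s, in which the tool goes at most 62.5 mm and 10.7 degrees, less where a joint would pass 70% of its speed; a pose out of reach is approached as far as the arm can. A call with a number of a shift or a turn outside -1 to 1 is refused whole. A call with a gripper value outside its range is refused whole. The fingers move at their own pace and stop on an object; "newtons" is the grip in N (left out, the last holds). Time passes only in rows, so rows that repeat a pose let the fingers close, or fill a call up. It gives the time, the measured TCP pose, the force, the opening and the grip force at its end, in the units of the state.
- monitor.sense(): the state, without advancing time (a new reading comes with each control period).
- snapshot(name): name is "scene" or "side" or "wrist"; returns the picture (384x512x3 uint8, red, green, blue); there is no depth.
- get_calibration(name): a dict with "intrinsics" (3x3 intrinsics, pixels), "dist_coeffs" ([k1, k2, p1, p2, k3] as OpenCV has them; the pictures are not rectified), "R" (3x3) and "t" (3): a world point X has camera coordinates R X + t; the wrist camera has in their place "hand_eye" (4x4, takes a point from camera to tool coordinates, whose origin is the TCP and whose axes are the flange's). Camera axes: x right, y down, z forward; pixel columns grow to the right and rows downward; lengths in m; the calibration is good to about 2 mm. A picture is of the moment at which its call begins: read the wrist's pose just before it. get_calibration takes no time and is no camera call.
- workorder.job_done(): hands the job in; it is judged then, once.
The state is a dict: "time": time; "joints": joint angles; "dq": joint speeds; "effort": joint torques, N m; "eef_pos": TCP position; "ee_rot": TCP orientation; "contact_force": force on the tool from outside, world axes, zero at the start; "moment": the same for the moment, N m; "opening": finger opening in m; "finger_force": force on a finger pad.
Only numpy, scipy, OpenCV 4.12 (cv2) and the standard library are available. Lean on these libraries where they do the work, as an engineer would, in place of code of your own. Each camera call takes 0.05 s, during which the arm holds its last target. There are 200 camera calls.

### The job

Two trainer units on the lab bench have half-open bifold dust covers. Get the wider unit ready for wiring: push its cover all the way back towards its fixed hinge, so that the two panels stand folded flat against each other, without forcing it once it is home, and let go of it. Leave the narrower unit's cover as it is.

Things in the scene. Friction and masses are not known exactly. Their poses are not given: they have to be found in the camera images.
- wide_unit: Wider trainer unit: white box fixed to the bench, 220 long (x), 210 wide (y), 60 high, sockets in its top; grey cover 180 wide. Origin: centre of its underside. x points away from the robot, from the cover's sliding edge to its fixed hinge (x=+90, z=66); z up. Cover: two panels 90 long, 4 thick, standing as a tent; the near one's lower edge slides in 8 high rails along the top. All mm.
- wide_cover (a joint): Slope a of both panels, rad: 0 lying flat, 1.571 (stop) upright, folded together. Starts 0.75-1.0; stiff, stays where left. In the unit's frame, mm: ridge x=90-90cos a, z=66+90sin a; sliding edge x=90-180cos a, z=66. Push the near panel's outer face along +x, mid-width, at z 80-100 (4-12 N); near the ridge it jams. Folded: that face at x=86, top at z=156.
- narrow_unit: Narrower trainer unit: white box fixed to the bench, 220 long (x), 120 wide (y), 60 high, sockets in its top; grey cover 90 wide. Origin: centre of its underside. x points away from the robot, from the cover's sliding edge to its fixed hinge (x=+90, z=66); z up. Cover: two panels 90 long, 4 thick, standing as a tent; the near one's lower edge slides in 8 high rails along the top. All mm.
- narrow_cover (a joint): Slope of the narrower unit's cover panels, read as wide_cover; same panel length and heights. Starts at 0.75 to 1.0. To be left as it is.

How it is judged (in metres and radians):
At the end, for the whole second after the job is handed in: The wider unit's cover stands folded, its panels within about 8.5 degrees of upright (joint wide_cover above 1.42 rad) and at rest, and the narrower unit's cover has been left within 0.2 rad of where it can start (between 0.55 and 1.2 rad) (value of joint wide_cover above 1.42 rad and velocity of joint wide_cover between -0.05 and 0.05 rad/s and value of joint narrow_cover between 0.55 and 1.2 rad); the robot touches nothing.
It fails at once if the narrower unit's cover is pushed out of place (its angle leaves 0.55 to 1.2 rad) (value of joint narrow_cover above 1.2 rad or value of joint narrow_cover below 0.55 rad).
It fails at once if the cover or its unit is forced (the fingers press on the wider unit with over 50 N) (contact force between the fingers and wide_unit above 50 N).
It also fails if it takes over 30 s, if anything falls off the work surface, if the arm or the gripper's body presses on something with over 40 N, if the wrist force passes 120 N, or if a joint passes its speed limit or range.

## Working session

There is one attempt and no reset: what is moved stays moved. The work goes in short steps, Python scripts to look and compute and a tool call to move; the robot and the scene stay as the last step left them, time stands still between calls to the robot, and variables do not carry over. Pictures are saved under pics/ and viewed, at most 10 in all, crops included, and the job is handed in when it is done.

Besides the shell and the picture viewer there is one more tool, called after "Emit:" by a JSON object that holds its "api" and its "payload". jog_arm: Moves the arm, as the interface text tells. Its arguments: {"type":"object","properties":{"motion":{"type":"array","items":{"type":"array","items":{"type":"array","items":{"type":"number"}}}},"newtons":{"type":"number"}},"required":["motion"]}

```bash
mkdir -p pics
python3 - <<'E'
from cell import monitor,snapshot,get_calibration
import cv2,json
s=monitor.sense();print(s['time'],s['eef_pos'],s['ee_rot'],s['opening'],s['contact_force'])
for n in ['scene','side']:
    cv2.imwrite(f'pics/{n}0.png',snapshot(n)[:,:,::-1]); print({k:v.tolist() if hasattr(v,'tolist') else v for k,v in get_calibration(n).items()})
E
```

```text
0.0 [0.20807041 0.48175149 0.2381892 ] [[-9.18024285e-01  3.96523508e-01 -7.20218565e-04]
 [ 3.96524076e-01  9.18023770e-01 -1.00699922e-03]
 [ 2.61878897e-04 -1.21003374e-03 -9.99999234e-01]] 0.0878094885241582 [ 0.18964926 -0.29500805 -0.15412808]
{'intrinsics': [[407.75758418279867, 0.0, 253.8016108003222], [0.0, 407.75758418279867, 194.13614021986265], [0.0, 0.0, 1.0]], 'dist_coeffs': [0.0374292769523848, 0.0, 0.0, 0.0, 0.0], 'R': [[-0.8018601151180542, 0.5970989379454059, 0.02220842379208964], [0.32186674476231036, 0.46296093022503404, -0.8258746731201321], [-0.5034105227336576, -0.6550878073889329, -0.5634161962629277]], 't': [0.46759818251062574, -0.14583161831505578, 1.0274619915534406]}
{'intrinsics': [[434.7614136225457, 0.0, 257.2076877963121], [0.0, 434.7614136225457, 195.63539844127035], [0.0, 0.0, 1.0]], 'dist_coeffs': [-0.1707225402964354, 0.0, 0.0, 0.0, 0.0], 'R': [[0.9473177657003867, -0.32028917906139726, 0.0019729583380065576], [-0.1728871122768691, -0.5165133687793999, -0.8386441356622729], [0.2696277010935496, 0.7941213897436158, -0.5446761617279349]], 't': [-0.5287771710223385, 0.1856101962946228, 0.5791901629860479]}
```

View pics/scene0.png

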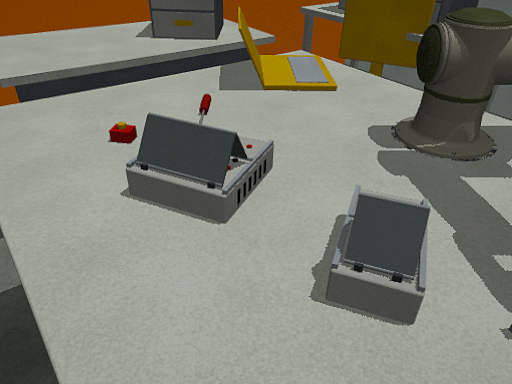

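View pics/side0.png

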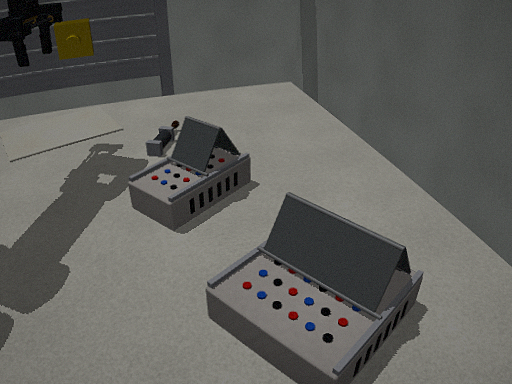

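The scene view shows the wide unit at about (200,165) and the narrow one at (380,255). In the side view the wide unit is at about (315,290), with its ridge from (289,194) to (407,245). I'll enlarge the wide unit to read its corners.

Run:
```python
import cv2
a=cv2.imread('pics/side0.png')[180:384,195:435];cv2.imwrite('pics/sc.png',cv2.resize(a,None,fx=2.9,fy=2.9,interpolation=cv2.INTER_CUBIC)[:600])
a=cv2.imread('pics/scene0.png')[105:225,120:280];cv2.imwrite('pics/cc.png',cv2.resize(a,None,fx=5,fy=5,interpolation=cv2.INTER_CUBIC))
```

```text
(no output)
```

View pics/sc.png

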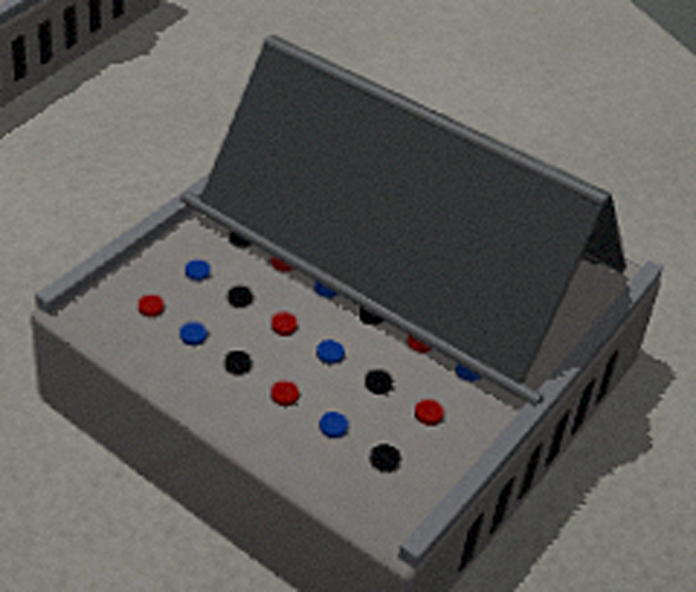

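View pics/cc.png

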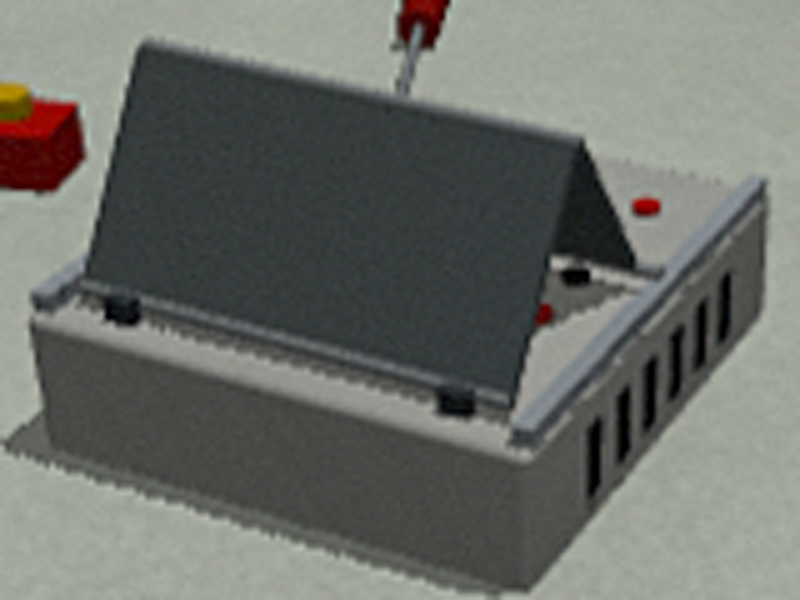

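The side crop gives the near top corners at (35,315) and (408,575), the ridge from (270,38) to (608,196), and the sliding edge from (185,200) to (540,398). The scene crop gives the rear top corners at (35,322) and (532,460), and the ridge from (145,42) to (580,140).

```bash
cat > h.py <<'E'
import numpy as np,cv2
from cell import get_calibration
def ray(n,px):
    c=get_calibration(n);R=np.array(c['R']);t=np.array(c['t'])
    u=cv2.undistortPoints(np.array([[px]],float),np.array(c['intrinsics']),np.array(c['dist_coeffs']))[0,0]
    return -R.T@t, R.T@np.array([*u,1])
def plane(n,px,z):
    o,d=ray(n,px);return o+d*(z-o[2])/d[2]
def tri(p,q):
    o,d=ray('side',p);o2,e=ray('scene',q)
    k=np.linalg.lstsq(np.c_[d,-e],o2-o,rcond=None)[0];a=o+d*k[0];b=o2+e*k[1];return (a+b)/2,np.linalg.norm(a-b)
S=lambda x,y:(x/2.9+195,y/2.9+180)
C=lambda x,y:(x/5+120,y/5+105)
E
python3 - <<'E'
from h import *
np.set_printoptions(precision=4,suppress=True)
nl=plane('side',S(35,315),.06);nr=plane('side',S(408,575),.06);fl=plane('scene',C(532,460),.06);fr=plane('scene',C(35,322),.06)
print('corners',nl,nr,fr,fl)
for a,b in[(nl,nr),(nr,fr),(fr,fl),(fl,nl)]:print(np.linalg.norm(a-b))
ctr=(nl+nr+fr+fl)/4;x=(fl+fr-nl-nr);yaw=np.arctan2(x[1],x[0]);print(ctr,'yaw',np.degrees(yaw))
y=nl+fl-nr-fr;print('yaw from y',np.degrees(np.arctan2(-y[0],y[1])))
L=tri(S(270,38),C(580,140));R=tri(S(608,196),C(145,42));print('ridge',L,R,np.linalg.norm(L[0]-R[0]))
A=np.array([[np.cos(yaw),np.sin(yaw)],[-np.sin(yaw),np.cos(yaw)]])
for p in(L[0],R[0],plane('side',S(185,200),.068),plane('side',S(540,398),.068)):
    print('unit',A@(p-ctr)[:2],p[2])
# narrow unit approx from scene
for q in[(330,272),(416,292)]:print('narrow rear',plane('scene',q,.06))
for q in[(130,182),(178,200)]:print('narrow near',plane('side',q,.06))
E
```

```text
corners [ 0.446  -0.1248  0.06  ] [ 0.5452 -0.3034  0.06  ] [ 0.7345 -0.186   0.06  ] [ 0.635  -0.0091  0.06  ]
0.2042445588020005
0.22277449182798426
0.20289158787790246
0.2215825351874015
[ 0.5902 -0.1558  0.06  ] yaw 31.653320727978475
yaw from y 29.200832019266734
ridge (array([ 0.5823, -0.0593,  0.1425]), np.float64(0.0027866199231826564)) (array([ 0.6686, -0.2172,  0.1427]), np.float64(0.004543089998048674)) 0.17990501322727162
unit [0.044  0.0863] 0.14247531126489335
unit [ 0.0345 -0.0934] 0.14268411734480388
unit [-0.0072  0.0955] 0.06800000000000006
unit [-0.0128 -0.1025] 0.068
narrow rear [0.6188 0.2146 0.06  ]
narrow rear [0.5552 0.3017 0.06  ]
narrow near [0.3718 0.1865 0.06  ]
narrow near [0.4471 0.0977 0.06  ]
```

Emit:
{"api": "jog_arm", "payload": {"motion": [[[0,0,-0.1,0,0,0.1,0],[0,0,-0.2,0.05,-0.1,0.2,0],[0,0,-0.31,0.12,-0.24,0.2,0],[0,0,-0.42,0.19,-0.38,0.2,0],[0,0,-0.53,0.26,-0.52,0.2,0],[0,0,-0.64,0.32,-0.64,0.2,0],[0,0,-0.75,0.375,-0.75,0.2,0],[0,0,-0.83,0.375,-0.75,0.2,0]]], "newtons": 20}}

```text
time: 1.1
eef_pos: [0.3592, 0.1796, 0.3184]
ee_rot: [[0.15, 0.989, -0.001], [0.989, -0.15, -0.0], [-0.001, -0.001, -1.0]]
contact_force: [-1.2, -0.3, -0.3]
opening: 0.01
finger_force: 0.0
```

```bash
cat >> h.py <<'E'
from scipy.spatial.transform import Rotation as Ro
th=np.radians(30);U=np.array([np.cos(th),np.sin(th),0]);ctr=np.array([.5902,-.1558,0])
def goal(x,z,tilt=40):
    t=np.radians(tilt);zz=np.sin(t)*U-np.array([0,0,np.cos(t)]);yy=np.array([U[1],-U[0],0])
    return ctr+U*x+[0,0,z],np.c_[np.cross(yy,zz),yy,zz]
def delta(x,z):
    from cell import monitor
    s=monitor.sense();p,R=goal(x,z);np.set_printoptions(precision=3,suppress=True)
    print(s['time'],s['eef_pos'],s['joints'],s['opening'],s['contact_force'])
    print('turn',Ro.from_matrix(R@np.array(s['ee_rot']).T).as_rotvec()/(np.pi/2),'shift',(p-s['eef_pos'])/.4)
E
python3 -c "
from h import *
delta(-.05,.2)"
```

```text
1.1 [0.359 0.18  0.318] [ 9.738 -1.036 96.086 -0.02  84.988 18.355] 0.010026497860215812 [-1.228 -0.306 -0.282]
turn [ 0.379 -0.259 -0.547] shift [ 0.469 -0.901 -0.296]
```

Emit:
{"api": "jog_arm", "payload": {"motion": [[[0.05,-0.035,-0.075,0.05,-0.11,0,0],[0.1,-0.07,-0.14,0.11,-0.23,0,0],[0.15,-0.1,-0.21,0.17,-0.36,0,0],[0.2,-0.135,-0.28,0.24,-0.49,0,0],[0.25,-0.17,-0.36,0.31,-0.62,-0.05,0],[0.3,-0.2,-0.43,0.38,-0.74,-0.12,0],[0.35,-0.235,-0.5,0.44,-0.84,-0.2,0],[0.379,-0.259,-0.547,0.47,-0.9,-0.3,0]]]}}

```text
time: 2.1
eef_pos: [0.5466, -0.1804, 0.1973]
ee_rot: [[0.66, 0.502, 0.559], [0.387, -0.865, 0.319], [0.644, 0.006, -0.765]]
contact_force: [0.5, -0.3, -1.3]
opening: 0.0006
finger_force: 0.0
```

```bash
python3 -c "
from h import *
delta(-.045,.086)
from cell import snapshot
cv2.imwrite('pics/s1.png',snapshot('side')[:,:,::-1])"
```

```text
2.1 [ 0.547 -0.18   0.197] [-46.375  18.926 100.541  46.657  59.251 -11.031] 0.0005503771476567404 [ 0.494 -0.264 -1.33 ]
turn [ 0.003  0.003 -0.001] shift [ 0.012  0.005 -0.278]
```

View pics/s1.png

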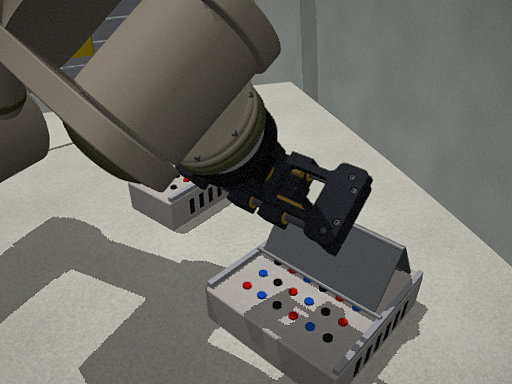

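The gripper is standing in front of the wide cover with its tip near (330,250), and both covers are undisturbed. Next I go straight down, then push along +x.

Emit:
{"api": "jog_arm", "payload": {"motion": [[[0,0,0,0,0,-0.05,0],[0,0,0,0,0,-0.1,0],[0,0,0,0,0,-0.15,0],[0,0,0,0,0,-0.2,0],[0,0,0,0.01,0.005,-0.24,0],[0,0,0,0.01,0.005,-0.27,0],[0,0,0,0.01,0.005,-0.28,0],[0,0,0,0.01,0.005,-0.28,0]]]}}

```text
time: 3.15
eef_pos: [0.5503, -0.1761, 0.0869]
ee_rot: [[0.659, 0.506, 0.557], [0.392, -0.862, 0.321], [0.643, 0.007, -0.766]]
contact_force: [-0.3, 0.0, -0.8]
opening: 0.0011
finger_force: 0.0
```

```bash
python3 -c "
from h import *
delta(.04,.086);delta(.079,.086)"
```

```text
3.15 [ 0.55  -0.176  0.087] [-45.676  29.389 105.226  55.163  49.338 -25.221] 0.0011201677273566663 [-0.252  0.035 -0.841]
turn [ 0.004  0.002 -0.005] shift [ 0.186  0.101 -0.002]
3.15 [ 0.55  -0.176  0.087] [-45.676  29.389 105.226  55.163  49.338 -25.221] 0.0011201677273566663 [-0.252  0.035 -0.841]
turn [ 0.004  0.002 -0.005] shift [ 0.271  0.15  -0.002]
```

Pushing 60 mm first, to see the force.

Emit:
{"api": "jog_arm", "payload": {"motion": [[[0,0,0,0.015,0.008,0,0],[0,0,0,0.03,0.016,0,0],[0,0,0,0.048,0.027,0,0],[0,0,0,0.065,0.037,0,0],[0,0,0,0.082,0.046,0,0],[0,0,0,0.1,0.056,0,0],[0,0,0,0.118,0.066,0,0],[0,0,0,0.13,0.073,0,0]]]}}

```text
time: 4.15
eef_pos: [0.6028, -0.1467, 0.0869]
ee_rot: [[0.658, 0.506, 0.557], [0.392, -0.862, 0.321], [0.643, 0.007, -0.766]]
contact_force: [-0.9, -1.6, 3.0]
opening: 0.0008
finger_force: 1.1
```

Emit:
{"api": "jog_arm", "payload": {"motion": [[[0,0,0,0.012,0.007,0,0],[0,0,0,0.024,0.014,0,0],[0,0,0,0.037,0.021,0,0],[0,0,0,0.049,0.028,0,0],[0,0,0,0.061,0.035,0,0],[0,0,0,0.074,0.043,0,0],[0,0,0,0.086,0.05,0,0],[0,0,0,0.095,0.055,0,0]]]}}

```text
time: 5.15
eef_pos: [0.6405, -0.1246, 0.0866]
ee_rot: [[0.659, 0.506, 0.557], [0.392, -0.862, 0.321], [0.643, 0.006, -0.766]]
contact_force: [-0.2, -1.4, -0.0]
opening: 0.0004
finger_force: 0.5
```

```bash
python3 -c "
from h import *
delta(.079,.086)
from cell import snapshot
cv2.imwrite('pics/c2.png',cv2.resize(snapshot('scene')[75:225,100:300,::-1],None,fx=4,fy=4))"
```

```text
5.15 [ 0.64  -0.125  0.087] [-34.494  34.765  95.219  54.789  45.207 -13.593] 0.0003684663628249784 [-0.193 -1.426 -0.02 ]
turn [ 0.004  0.002 -0.005] shift [ 0.045  0.021 -0.002]
```

View pics/c2.png

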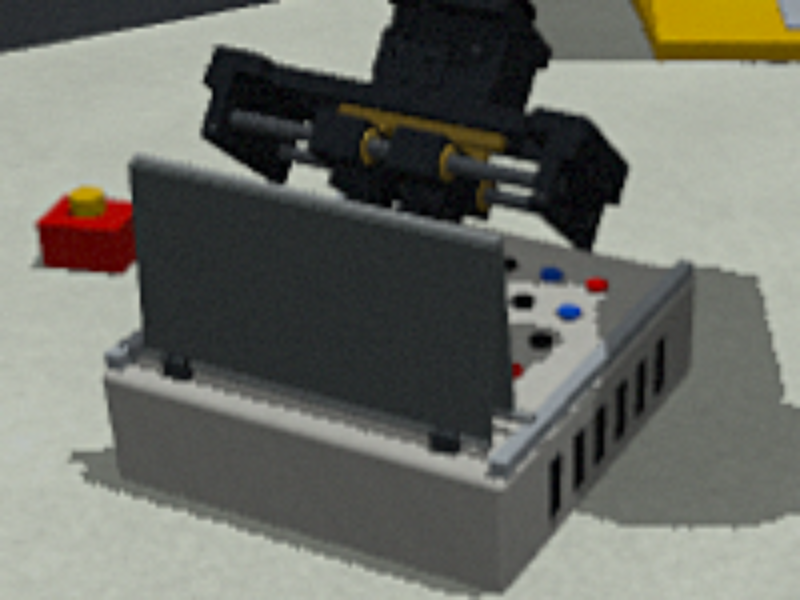

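The cover is following: it now stands near 1.3 rad, with the ridge at crop (135,160)–(500,240) and the gripper behind it. About 20 mm remains, so I'll push slowly and watch the force.

Emit:
{"api": "jog_arm", "payload": {"motion": [[[0,0,0,0.005,0.003,0,0],[0,0,0,0.01,0.006,0,0],[0,0,0,0.014,0.008,0,0],[0,0,0,0.018,0.01,0,0],[0,0,0,0.022,0.013,0,0],[0,0,0,0.026,0.015,0,0],[0,0,0,0.029,0.017,0,0],[0,0,0,0.032,0.018,0,0]]]}}

```text
time: 6.2
eef_pos: [0.6531, -0.1176, 0.0867]
ee_rot: [[0.659, 0.506, 0.557], [0.392, -0.862, 0.321], [0.643, 0.007, -0.766]]
contact_force: [-0.7, -0.7, -0.3]
opening: 0.0008
finger_force: 0.4
```

Emit:
{"api": "jog_arm", "payload": {"motion": [[[0,0,0,0.001,0.001,0,0],[0,0,0,0.002,0.001,0,0],[0,0,0,0.003,0.002,0,0],[0,0,0,0.004,0.0025,0,0],[0,0,0,0.005,0.003,0,0],[0,0,0,0.006,0.0035,0,0],[0,0,0,0.007,0.004,0,0],[0,0,0,0.007,0.004,0,0]]]}}

```text
time: 7.2
eef_pos: [0.6551, -0.1165, 0.0864]
ee_rot: [[0.659, 0.506, 0.556], [0.392, -0.862, 0.321], [0.642, 0.006, -0.767]]
contact_force: [-11.0, -4.2, 1.8]
opening: 0.0007
finger_force: 5.6
```

```bash
python3 -c "
from h import *
from cell import snapshot
cv2.imwrite('pics/c3.png',cv2.resize(snapshot('scene')[75:225,100:300,::-1],None,fx=4,fy=4))"
```

```text
(no output)
```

View pics/c3.png

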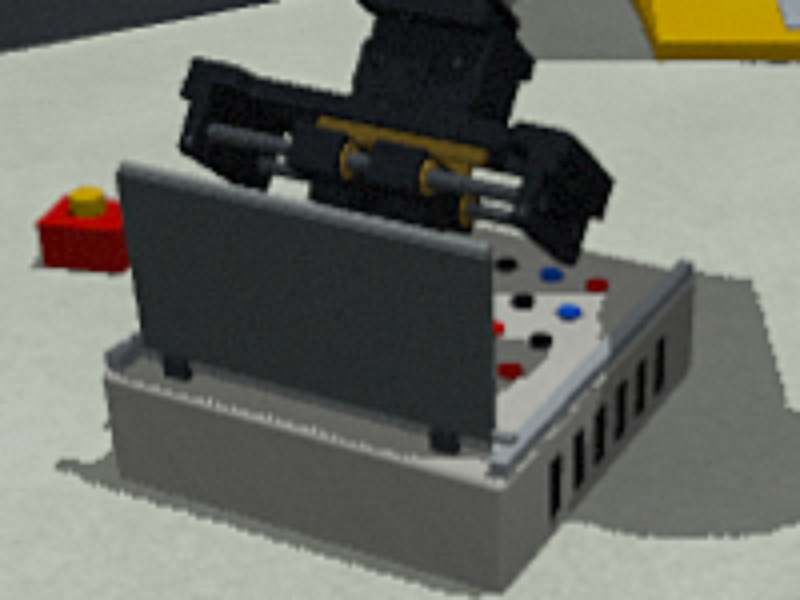

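The cover stands upright, with both panels' lower edges together near crop (495,440). The force has just risen to about 12 N, so it's home. Backing off now.

Emit:
{"api": "jog_arm", "payload": {"motion": [[[0,0,0,-0.02,-0.012,0,0],[0,0,0,-0.06,-0.035,0,0],[0,0,0,-0.1,-0.058,0,0],[0,0,0,-0.15,-0.087,0.02,0],[0,0,0,-0.2,-0.115,0.08,0],[0,0,0,-0.23,-0.133,0.16,0],[0,0,0,-0.24,-0.14,0.24,0],[0,0,0,-0.24,-0.14,0.28,0]]]}}

```text
time: 8.25
eef_pos: [0.5599, -0.1725, 0.2005]
ee_rot: [[0.658, 0.506, 0.559], [0.392, -0.863, 0.319], [0.643, 0.009, -0.765]]
contact_force: [-0.0, 0.3, -0.8]
opening: 0.0006
finger_force: 0.0
```

Run:
```python
from h import *
from cell import snapshot,monitor
a=snapshot('side')[90:384,110:450,::-1];b=snapshot('scene')[90:384,100:450,::-1]
cv2.imwrite('pics/f.png',cv2.resize(np.hstack([a,b]),(794,338)))
print(monitor.sense()['contact_force'])
```

```text
[-0.11823788  0.22759332  0.02992396]
```

View pics/f.png

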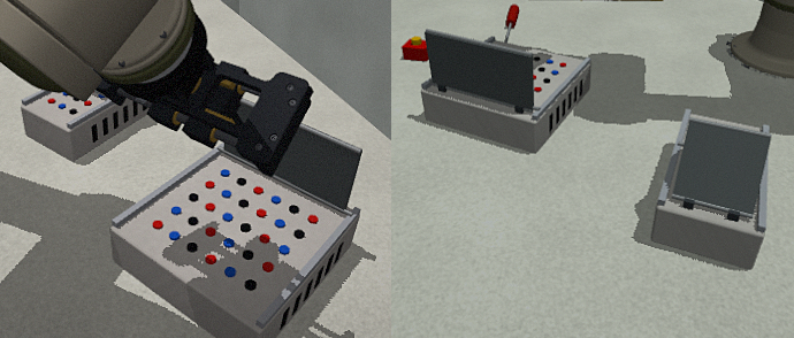

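The wide cover stands folded (left half, around (320,165); right half, (480,65)). The narrow cover is unchanged, and the gripper is clear with no contact force.

```bash
python3 -c "
from cell import workorder
print(workorder.job_done())"
```

```text
the job is handed in; nothing more can be done
None
```

I pushed the wide unit's cover back until it stood folded upright, stopping when the force rose to about 12 N, then backed the gripper clear; the narrow unit's cover looks unchanged, and the job is handed in at about 8 s (no verdict was returned).

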